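# Load the stencilling jig and close its frame

## Robot

A 7-joint arm with a two-finger parallel gripper is mounted at the origin on a cart in front of the work surface, level with it; the furniture and walls round the work are solid. World frame = base frame: x ahead of the robot, y to its left, z up, the work surface at z = 0. Lengths are in m, angles in rad, forces in N, time in s.
With the tool pointing down it reaches from about 0.35 to 0.775 m from the base axis. Payload 3.1 kg.
Tool frame: the origin (TCP) lies at the centre of the arm's flange, where the gripper is bolted on; the fingertips stand 173 mm ahead of it and the grasp point (between the pads) lies 155 mm ahead of it (r.hold_point_z is the distance from the TCP to the grasp point, in m); z points along the fingers, y is the direction in which the jaws open and shut (so a half turn about z gives the same grasp; the last joint's range is limited). The gripper opens to 85 mm and grips with 20 to 120 N. Pads are 22 mm wide; open, the fingers measure 114 mm over their backs; the gripper's body (76 mm by 85 mm) begins 54 mm behind the grasp point. The pads swing forward as they close: fully open they stand 13 mm farther back than shut.
Start: joints at [-1.192, 0.311, 0.014, 1.512, -0.004, 1.319, -0.027], TCP at [0.225, 0.502, 0.405] pointing down, gripper open.
Joint ranges: [-2.7, 2.7], [-0.3, 1.91], [-1.27, 1.3], [0.12, 2.57], [-1.44, 4.58], [0.2, 2.03], [-3.05, 3.05]. Speed limits (rad/s): [2.79, 2.79, 3.14, 3.14, 3.14, 3.14, 3.14].

## Interface

Orientations are given as a unit quaternion [w, x, y, z].
In Python, from workcell import r, get_image gives the robot as it stands.
- The arm moves only by the tool drive_tool, never from a script. Its argument "targets" is a list of rows, each a list of 3 entries, a list of its own where there are three numbers: the finger opening in mm, from 0 to 85.4, then the shift along the world's x, y, z in units of 40 mm (1.0 is 40 mm), then the turn, a rotation vector about the world's x, y, z in units of 6 degrees (1.0 is 6 degrees). In form: [[fingers, [x, y, z], [ax, ay, az]], ...]. A call has 1 to 12 rows; each row shifts and turns the pose as measured when the row begins; what a row does not reach is not made up. A row lasts 1/10 s, in which the tool goes at most 50 mm and 8.59 degrees, less where a joint would pass 70% of its speed; a pose out of reach is approached as far as the arm can. A call is refused whole if a number of a shift passes 1 or a number of a turn 1, either way. A call with a gripper value outside its range is refused whole. The fingers move at their own pace and stop on an object; "squeeze" is the grip in N (left out, the last holds). Time passes only in rows, so rows that do not move let the fingers close. It gives the time, the measured TCP pose, the force and the opening at its end, in the units of the state.
- r.state(): the state, without advancing time (a new reading comes with each control period).
- get_image(name): name is "scene" or "side" or "wrist"; returns a dict with "img" (420x560x3 uint8, red, green, blue), "fx", "fy", "cx", "cy" (pixels), "position" and "orientation" of the camera in the world; the wrist camera has in their place "hand_eye" (4x4, takes a point from camera to tool coordinates, whose origin is the TCP and whose axes are the flange's). Camera axes: x right, y down, z forward; pixel columns grow to the right and rows downward; lengths in m; the calibration is good to about 2 mm. A picture is of the moment at which its call begins: read the wrist's pose just before it. There is no depth.
- r.finish_job(): hands the job in, once; it reports no verdict.
The state is a dict: "clock": time; "joint_positions": joint angles; "joint_velocities": joint speeds; "joint_torque": joint torques, N m; "ee_pos": TCP position; "tool_rot": TCP orientation; "ft_force": force on the tool from outside, world axes, zero at the start; "ft_torque": the same for the moment, N m; "finger_gap": finger opening in m.
Only numpy, scipy, OpenCV 4.12 (cv2) and the standard library are available. Lean on these libraries where they do the work, as an engineer would, in place of code of your own. Each camera call takes 0.05 s, during which the arm holds its last target. There are 200 camera calls.

## Task

Get the tile-stencilling jig ready: set the oblong terracotta blank down into the oblong recess in the jig's board so that it lies fully home on the recess floor; do not drop it. Then swing the hinged stencil frame down over it until it is fully shut, and leave the round blank and the small cup where they are.

Things in the scene. Friction and masses are not known exactly. Their poses are not given: they have to be found in the camera images.
- oblong_blank: loose oblong terracotta tile blank, 96 (its x) x 64 (its y) x 24 mm (z), edges rounded 3 mm, about 0.22 kg, lying flat on the bench at the robot's left with a paler panel on its upper face; origin at the centre of its underside; a half turn about z makes no difference
- round_blank: loose round terracotta blank, 66 mm diameter, 24 mm thick, not needed for this job; it and the oblong one may lie in either of two places; origin at the centre of its underside
- jig: fixed stencilling jig at the robot's right: pale wooden board 200 (x) x 200 (y) x 22 mm thick, with an oblong recess in its top. Along both y sides a rail (82 to 98 mm from the centre line) rises to 41 mm above the bench. Origin at the centre of the board's underside, on the bench; its -x side is the front, roughly towards the robot; the hinge is at its +x side
- recess (a point): centre of the floor of the jig's recess, 13 mm above the bench; 10 mm in front (-x) of the jig's centre. Axes are the jig's. The recess is 99 mm along x and 67 mm along y, 9 mm deep, with a 3 mm chamfer round its mouth; a blank lying home stands 15 mm proud of the board
- frame_hinge (a point): centre of the hinge axis of the stencil frame, 95 mm behind (+x of) the jig's centre and 46 mm above the bench; axes are the jig's; the hinge axis runs along its y
- frame (a joint): opening angle of the stencil frame, rad: 0 = fully shut, level over the recess on the rails; 1.57 = upright; grows as it opens up and back, stop at 1.85. Starts open, at 1.62 to 1.8. A stiff hinge (friction about 0.32 N m, no spring) holds the frame wherever it is left; pushing at its front bar takes about 2 to 4 N
- frame_bar (a point): middle of the stencil frame's front bar, on its outer face (upper face when shut, the face away from the robot when open), 177 mm from the hinge axis. The frame is wood with a thin pierced brass sheet inside, 196 mm wide, 10 mm thick (5 mm either side of the hinge axis plane), 190 mm long from the hinge; the front bar is 26 mm wide
- cup: loose small unglazed cup, 66 mm across, 52 mm high, a bystander beyond the blanks; origin at the centre of its underside
- frame_tab (a point): centre of the dark wooden tab that stands out from the middle of the front bar, 50 mm wide (y) and 10 mm thick, free from 190 to 219 mm from the hinge axis; this point is 205 mm from it. Axes of this point and of frame_bar turn with the frame: x from front bar to hinge, y along the hinge, z out of the outer face

How it is judged:
By the outcome, as a careful person would: the job done as asked, in the order asked, and still so for the second after the job is handed in, with the robot touching nothing.
It also fails if it takes over 72 s, if anything falls off the work surface, if the arm or the gripper's body presses on something with over 40 N, if the wrist force passes 120 N, or if a joint passes its speed limit or range.

## Working session

There is one attempt and no reset: what is moved stays moved. The work goes in short steps, Python scripts to look and compute and a tool call to move; the robot and the scene stay as the last step left them, time stands still between calls to the robot, and variables do not carry over. Pictures are saved under pics/ and viewed, about 8 in all and at most 12, crops included, and the job is handed in when it is done.

Besides the shell and the picture viewer there is one more tool, called after "Call:" as a command line: name --argument value ..., lists and objects as JSON in quotes. drive_tool: Moves the arm, as the interface text tells. Its arguments: {"type":"object","properties":{"targets":{"type":"array","items":{"type":"array"}},"squeeze":{"type":"number"}},"required":["targets"]}

```bash
ls; mkdir -p pics; cat > h.py <<'E'
import numpy as np, cv2
from scipy.spatial.transform import Rotation as R
from workcell import r, get_image
def rot(q): return R.from_quat([q[1],q[2],q[3],q[0]])
def cam(name):
    s=r.state(); c=get_image(name)
    if name=='wrist':
        T=np.eye(4); T[:3,:3]=rot(s['tool_rot']).as_matrix(); T[:3,3]=s['ee_pos']
        M=T@np.array(c['hand_eye'])
        c['P'],c['M']=M[:3,3],M[:3,:3]
    else: c['P'],c['M']=np.array(c['position']),rot(c['orientation']).as_matrix()
    return c
def plane(c,uv,z):
    uv=np.atleast_2d(uv).astype(float)
    d=np.c_[(uv[:,0]-c['cx'])/c['fx'],(uv[:,1]-c['cy'])/c['fy'],np.ones(len(uv))]@c['M'].T
    return c['P']+d*((z-c['P'][2])/d[:,2])[:,None]
def proj(c,X):
    p=(np.atleast_2d(X)-c['P'])@c['M']
    return np.c_[c['fx']*p[:,0]/p[:,2]+c['cx'],c['fy']*p[:,1]/p[:,2]+c['cy']]
def save(c,n): cv2.imwrite('pics/'+n,c['img'][:,:,::-1])
E
python3 - <<'E'
from h import *
s=r.state();print({k:np.round(v,3) for k,v in s.items()})
for n in ['scene','side','wrist']:
    c=cam(n); save(c,n+'0.png'); print(n,c['fx'],c['P'].round(3),c['M'].round(2).tolist())
a=[cv2.imread(f'pics/{n}0.png') for n in ['scene','side']]
cv2.imwrite('pics/both.png',cv2.resize(np.vstack(a),(448*1,672))[:600] if 0 else np.vstack([cv2.resize(x,(400,300)) for x in a]))
E
```

```text
pics
{'clock': np.float64(0.0), 'joint_positions': array([-1.192,  0.312,  0.014,  1.513, -0.004,  1.319, -0.027]), 'joint_velocities': array([ 0.002, -0.001,  0.002,  0.001, -0.   , -0.002,  0.002]), 'joint_torque': array([-0.0000e+00, -3.7991e+01,  1.4600e-01, -2.3059e+01,  1.2000e-02,
        1.4000e-02, -0.0000e+00]), 'ee_pos': array([0.224, 0.502, 0.404]), 'tool_rot': array([-0.   ,  0.209,  0.978, -0.001]), 'ft_force': array([-0.182,  0.106,  0.162]), 'ft_torque': array([ 0.032,  0.028, -0.046]), 'finger_gap': np.float64(0.086)}
scene 495.99836648190814 [-0.105 -0.966  0.706] [[0.87, -0.25, 0.43], [-0.5, -0.4, 0.77], [-0.02, -0.88, -0.47]]
side 488.31446354683874 [-0.303  0.971  0.644] [[-0.77, -0.27, 0.57], [-0.63, 0.33, -0.7], [0.0, -0.9, -0.43]]
wrist 300.39898191535076 [0.163 0.528 0.374] [[0.41, 0.88, 0.24], [0.91, -0.39, -0.11], [-0.0, 0.26, -0.96]]
```

View pics/scene0.png

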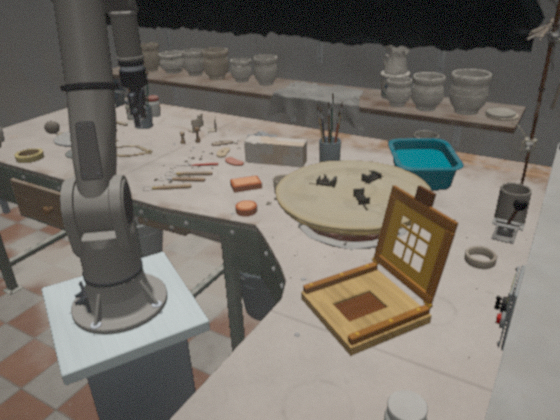

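View pics/wrist0.png

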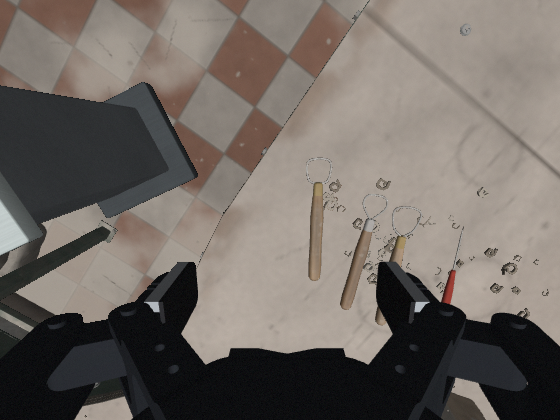

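View pics/side0.png

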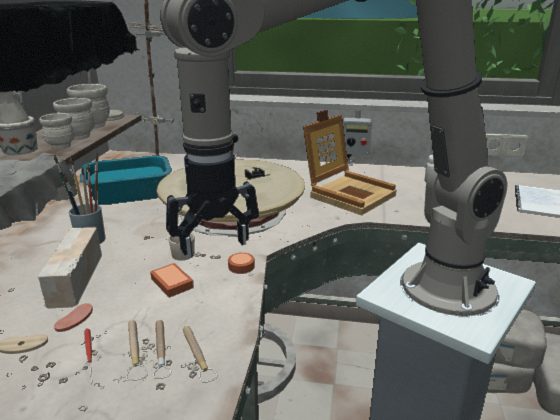

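The scene view shows the oblong at about (246,183), the round blank at (246,207) and the jig at about (367,300). In the side view the oblong is at (172,278), the round at (242,262), the cup at (183,245) and the jig at (352,190). A turntable stands between the blanks and the jig.

```bash
python3 - <<'E'
from h import *
cs={n:cam(n) for n in['scene','side']}
def blobs(c,box,lo,hi,minA=40):
    x0,y0,x1,y1=box; hsv=cv2.cvtColor(c['img'],cv2.COLOR_RGB2HSV)
    m=np.zeros(hsv.shape[:2],np.uint8); m[y0:y1,x0:x1]=cv2.inRange(hsv,lo,hi)[y0:y1,x0:x1]
    cn,_=cv2.findContours(m,cv2.RETR_EXTERNAL,cv2.CHAIN_APPROX_NONE)
    return [k for k in cn if cv2.contourArea(k)>minA]
hs=cv2.cvtColor(cs['side']['img'],cv2.COLOR_RGB2HSV); print('hsv',hs[278,172],hs[262,242],hs[190,352])
for n,box in[('scene',(215,165,275,225)),('side',(140,240,270,305))]:
    c=cs[n]
    for k in blobs(c,box,(3,120,90),(14,255,255)):
        h=cv2.convexHull(k)[:,0]; mc=h.min(0),h.max(0)
        P=plane(c,h,.024); M=cv2.moments(k); ce=[M['m10']/M['m00'],M['m01']/M['m00']]
        print(n,cv2.contourArea(k),np.round(ce),'c@z.012',plane(c,ce,.012)[0].round(3),'rect',cv2.minAreaRect(P[:,:2].astype(np.float32)*1000))
# points by hand: jig board lower corners (scene), recess
c=cs['scene']
print('front-left/near corners z=.022?',plane(c,[[303,298],[349,343],[430,309],[378,265]],.041).round(3))
print('recess',plane(c,[[362,304]],.022).round(3))
for n,b in[('scene',(270,150,470,360)),('side',(290,100,410,225))]:
    cv2.imwrite(f'pics/{n}_crop.png',cv2.resize(cs[n]['img'][b[1]:b[3],b[0]:b[2],::-1],None,fx=2.8 if n=='scene' else 3,fy=2.8 if n=='scene' else 3,interpolation=cv2.INTER_CUBIC)[:600])
E
```

```text
hsv [ 11 107 221] [ 11 106 222] [ 11 141 105]
scene 69.0 [246. 210.] c@z.012 [0.423 0.221 0.012] rect ((415.09942626953125, 206.1922149658203), (66.05753326416016, 56.26415252685547), 64.90824890136719)
scene 64.5 [245. 184.] c@z.012 [0.496 0.38  0.012] rect ((486.32757568359375, 360.5391845703125), (59.91569900512695, 97.71461486816406), 57.29910659790039)
side 179.0 [169. 280.] c@z.012 [0.509 0.4   0.012] rect ((504.3836364746094, 398.23199462890625), (63.78317642211914, 95.53732299804688), 77.3822250366211)
side 81.0 [240. 262.] c@z.012 [0.436 0.238 0.012] rect ((430.8468933105469, 241.983642578125), (61.64103317260742, 64.90628051757812), 54.735660552978516)
front-left/near corners z=.022? [[ 0.33  -0.251  0.041]
 [ 0.334 -0.41   0.041]
 [ 0.533 -0.416  0.041]
 [ 0.543 -0.239  0.041]]
recess [[ 0.44  -0.314  0.022]]
```

View pics/scene_crop.png

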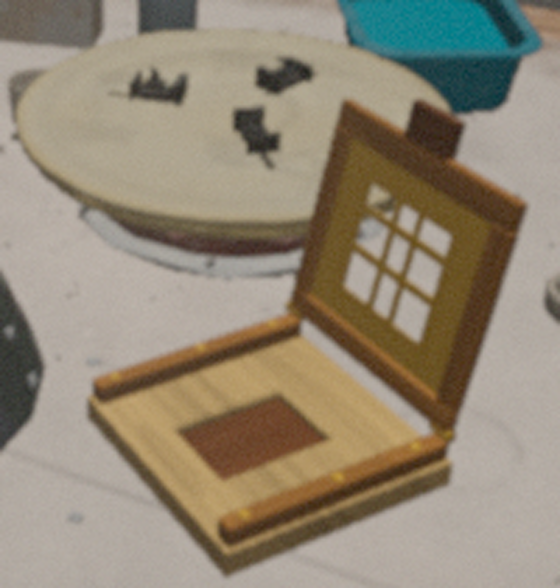

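The crop shows the jig clearly: board, rails, recess at about (255,435) in the crop, and the frame standing open. I'm moving over the oblong blank for a closer look.

Call:
drive_tool --targets '[[85,[0.8,-0.3,-0.15],[0,0,0]],[85,[0.8,-0.3,-0.15],[0,0,0]],[85,[0.8,-0.3,-0.15],[0,0,0]],[85,[0.8,-0.3,-0.15],[0,0,0]],[85,[0.8,-0.3,-0.15],[0,0,0]],[85,[0.8,-0.3,-0.15],[0,0,0]],[85,[0.8,-0.3,-0.15],[0,0,0]],[85,[0.8,-0.3,-0.15],[0,0,0]],[85,[0,0,0],[0,0,0]]]' --squeeze 60

```text
clock: 1.15
ee_pos: [0.4862, 0.4013, 0.3528]
tool_rot: [-0.001, 0.204, 0.979, -0.001]
ft_force: [-0.8, -1.5, 0.2]
finger_gap: 0.0847
```

```bash
cat > blank.py <<'E'
from h import *
s=r.state(); print(s['clock'],s['ee_pos'].round(4),s['tool_rot'].round(4)); 
Rm=rot(s['tool_rot']).as_matrix(); print('toolx deg',np.degrees(np.arctan2(Rm[1,0],Rm[0,0])),'z',Rm[:,2].round(4))
c=cam('wrist'); save(c,'wrist1.png')
hsv=cv2.cvtColor(c['img'],cv2.COLOR_RGB2HSV)
m=cv2.inRange(hsv,(3,80,120),(16,255,255)); m=cv2.morphologyEx(m,cv2.MORPH_OPEN,np.ones((3,3)))
for k in cv2.findContours(m,cv2.RETR_EXTERNAL,cv2.CHAIN_APPROX_NONE)[0]:
    if cv2.contourArea(k)<300: continue
    P=plane(c,k[:,0],.021); print(cv2.contourArea(k),k[:,0].mean(0).round(),cv2.minAreaRect(P[:,:2].astype(np.float32)*1000))
E
python3 blank.py
```

```text
1.15 [0.4862 0.4013 0.3528] [-0.0012  0.2045  0.9789 -0.0014]
toolx deg 156.40422025846823 z [-0.003  -0.0023 -1.    ]
2800.5 [121. 215.] ((431.8826904296875, 234.95794677734375), (63.25040817260742, 64.37669372558594), 56.684364318847656)
5078.0 [288. 219.] ((506.5693664550781, 392.4817810058594), (63.02012252807617, 95.55988311767578), 77.32544708251953)
2649.0 [496. 183.] ((552.533447265625, 598.6090698242188), (39.50109100341797, 86.47002410888672), 14.83180046081543)
```

View pics/wrist1.png

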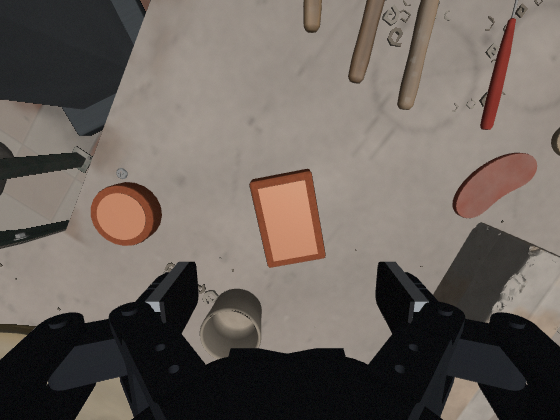

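The wrist view shows the oblong at (288,219), the round blank at (126,213) and the cup at (232,322). I'm refining the centre from the pale panel and checking cup clearance.

```bash
python3 - <<'E'
from h import *
c=cam('wrist'); g=c['img'].astype(int)
m=((g[:,:,0]>200)&(g[:,:,1]>120)&(g[:,:,0]-g[:,:,2]>60)).astype(np.uint8)*255
for k in cv2.findContours(m,cv2.RETR_EXTERNAL,cv2.CHAIN_APPROX_NONE)[0]:
    if cv2.contourArea(k)<300: continue
    P=plane(c,k[:,0],.024); print(k[:,0].mean(0).round(),cv2.minAreaRect(P[:,:2].astype(np.float32)*1000))
print('cup rim c',plane(c,[[235,315]],.052),'l/r',plane(c,[[203,320],[262,320]],.052))
E
```

```text
[287. 214.] ((497.0127258300781, 394.5229797363281), (47.49959945678711, 61.026790618896484), 77.3128662109375)
cup rim c [[0.56541204 0.30860824 0.052     ]] l/r [[0.55758901 0.27563765 0.052     ]
 [0.5817615  0.33166844 0.052     ]]
```

Call:
drive_tool --targets '[[85,[0.25,-0.12,-0.5],[0,0,0.95]],[85,[0.25,-0.11,-0.7],[0,0,0.9]],[85,[0,0,-0.7],[0,0,0]],[85,[0,0,-0.6],[0,0,0]],[85,[0,0,-0.5],[0,0,0]],[85,[0,0,-0.3],[0,0,0]],[85,[0,0,0],[0,0,0]]]'

```text
clock: 1.95
ee_pos: [0.4914, 0.4066, 0.2213]
tool_rot: [-0.006, 0.092, 0.996, 0.007]
ft_force: [-0.3, -0.5, -0.0]
finger_gap: 0.0851
```

```bash
cat > st.py <<'E'
from h import *
s=r.state(); Rm=rot(s['tool_rot']).as_matrix(); print(s['clock'],s['ee_pos'].round(4),'toolx deg',np.degrees(np.arctan2(Rm[1,0],Rm[0,0])).round(2),'z',Rm[:,2].round(4),s['ft_force'].round(2),s['finger_gap'])
E
python3 st.py
```

```text
1.95 [0.4914 0.4066 0.2213] toolx deg 169.48 z [-0.0115  0.0142 -0.9998] [-0.31 -0.48 -0.05] 0.08505145162060826
```

Call:
drive_tool --targets '[[85,[0.38,-0.37,0],[-0.13,-0.11,-0.36]],[85,[0,0,0],[0,0,0]]]'

```text
clock: 2.15
ee_pos: [0.507, 0.3924, 0.2232]
tool_rot: [0.001, 0.11, 0.994, 0.001]
ft_force: [1.1, -2.2, 0.1]
finger_gap: 0.0848
```

```bash
python3 st.py; python3 - <<'E'
from h import *
a=cam('wrist')['img']; b=cam('side')['img'][200:320,120:280]
b=cv2.resize(b,(560,420),interpolation=cv2.INTER_CUBIC)
cv2.imwrite('pics/pre.png',cv2.resize(np.hstack([a,b]),(800,300))[:,:,::-1])
E
```

```text
2.15 [0.507  0.3924 0.2232] toolx deg 167.32 z [ 0.0031  0.0017 -1.    ] [ 1.1  -2.2   0.11] 0.08484585799698664
```

View pics/pre.png

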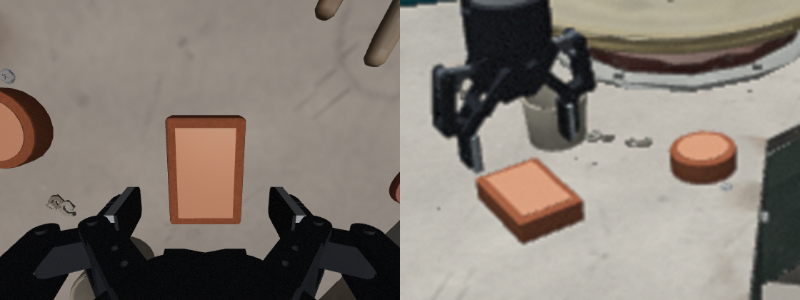

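```bash
python3 - <<'E'
from h import *
c=cam('wrist'); H=np.array(c['hand_eye'])
for uv in [(195,264),(377,264)]:
    d=H[:3,:3]@[(uv[0]-c['cx'])/c['fx'],(uv[1]-c['cy'])/c['fy'],1]
    for x in(.011,0): t=(x-H[0,3])/d[0]; print(uv,(H[:3,3]+t*d).round(4))
k=np.array([[166,126],[245,126],[241,222],[170,222]])/.714
P=plane(c,k,.022);print(P.round(4),P.mean(0).round(4))
# edges via mask
hsv=cv2.cvtColor(c['img'],cv2.COLOR_RGB2HSV);m=cv2.inRange(hsv,(3,80,150),(16,255,255));m[:, :200]=0;m[:,380:]=0
q=max(cv2.findContours(m,0,cv2.CHAIN_APPROX_NONE)[0],key=cv2.contourArea);b=cv2.boundingRect(q);print(b)
print(cv2.minAreaRect(plane(c,q[:,0],.022)[:,:2].astype(np.float32)*1000))
E
```

```text
(195, 264) [ 0.011  -0.0413  0.152 ]
(195, 264) [ 0.     -0.0493  0.1761]
(377, 264) [0.011 0.039 0.152]
(377, 264) [0.     0.0469 0.1761]
[[0.4558 0.3752 0.022 ]
 [0.4695 0.4371 0.022 ]
 [0.5551 0.419  0.022 ]
 [0.5409 0.356  0.022 ]] [0.5053 0.3968 0.022 ]
(239, 186, 85, 125)
((506.8104553222656, 392.3752136230469), (49.209190368652344, 81.1607894897461), 77.27986907958984)
```

Call:
drive_tool --targets '[[85,[0,0,-0.6],[0,0,0]],[85,[0,0,-0.52],[0,0,0]],[85,[0,0,0],[0,0,0]]]'

```text
clock: 2.6
ee_pos: [0.5043, 0.3982, 0.1811]
tool_rot: [0.001, 0.107, 0.994, 0.007]
ft_force: [-0.9, 0.4, 0.2]
finger_gap: 0.0849
```

```bash
python3 st.py
```

```text
2.6 [0.5043 0.3982 0.1811] toolx deg 167.7 z [ 0.0037  0.0128 -0.9999] [-0.87  0.36  0.24] 0.08490008270948007
```

Call:
drive_tool --targets '[[85,[0.06,-0.14,-0.07],[-0.12,0.03,-0.06]],[85,[0,0,0],[0,0,0]]]'

```text
clock: 2.8
ee_pos: [0.5071, 0.3929, 0.1799]
tool_rot: [0.001, 0.11, 0.994, 0.001]
ft_force: [0.9, -1.0, 0.2]
finger_gap: 0.085
```

```bash
python3 st.py
```

```text
2.8 [0.5071 0.3929 0.1799] toolx deg 167.35 z [ 1.8e-03  8.0e-04 -1.0e+00] [ 0.89 -1.01  0.24] 0.08503815214571053
```

Good. Next I close on it, going 2 mm lower.

Call:
drive_tool --targets '[[85,[0,0,-0.05],[0,0,0]],[60,[0,0,0],[0,0,0]],[60,[0,0,0],[0,0,0]],[60,[0,0,0],[0,0,0]],[60,[0,0,0],[0,0,0]],[60,[0,0,0],[0,0,0]],[60,[0,0,0],[0,0,0]]]' --squeeze 60

```text
clock: 3.5
ee_pos: [0.5079, 0.3935, 0.181]
tool_rot: [0.002, 0.11, 0.994, 0.002]
ft_force: [-0.4, 0.1, -0.4]
finger_gap: 0.0623
```

```bash
python3 st.py
```

```text
3.5 [0.5079 0.3935 0.181 ] toolx deg 167.33 z [ 0.005   0.0038 -1.    ] [-0.35  0.12 -0.38] 0.062250522745302544
```

Call:
drive_tool --targets '[[40,[0,0,0],[0,0,0]],[40,[0,0,0],[0,0,0]],[40,[0,0,0.3],[0,0,0]],[40,[0,0,0.6],[0,0,0]],[40,[0,0,0.8],[0,0,0]],[40,[0,0,0.8],[0,0,0]],[40,[0,0,0.5],[0,0,0]],[40,[0,0,0],[0,0,0]]]' --squeeze 70

```text
clock: 4.3
ee_pos: [0.5056, 0.392, 0.3046]
tool_rot: [-0.0, 0.11, 0.994, -0.0]
ft_force: [1.4, 0.7, -2.1]
finger_gap: 0.062
```

```bash
python3 st.py; python3 - <<'E'
from h import *
c=cam('wrist');save(c,'held.png')
g=c['img'][:,:,::-1][100:400,130:450]; s=cam('scene')['img'][:,:,::-1][120:330,180:460]
cv2.imwrite('pics/held2.png',np.hstack([g,cv2.resize(s,(400,300))]))
E
```

```text
4.3 [0.5056 0.392  0.3046] toolx deg 167.34 z [-9.e-04 -5.e-04 -1.e+00] [ 1.38  0.74 -2.05] 0.06202364603885219
```

View pics/held2.png

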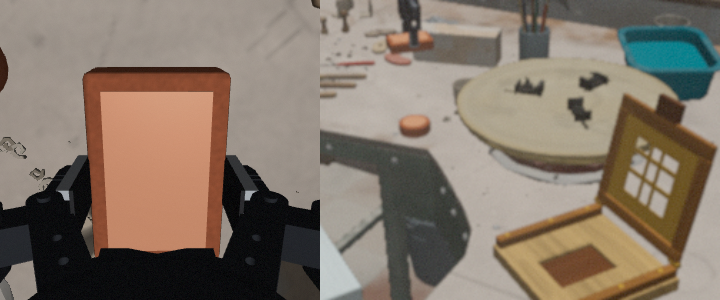

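Held firmly and level, with the panel centred. I'm carrying it high to just short of the jig.

Call:
drive_tool --targets '[[40,[0,-0.3,0.5],[0,0,0]],[40,[-0.1,-0.7,0.5],[0,0,0]],[40,[-0.15,-1,0.3],[0,0,0.3]],[40,[-0.15,-1,0],[0,0,0.3]],[40,[-0.15,-1,0],[0,0,0.3]],[40,[-0.15,-1,0],[0,0,0.3]],[40,[-0.15,-1,0],[0,0,0.3]],[40,[-0.15,-1,0],[0,0,0.3]],[40,[-0.15,-1,0],[0,0,0]],[40,[-0.15,-1,0],[0,0,0]],[40,[-0.15,-1,0],[0,0,0]],[40,[-0.1,-1,0],[0,0,0]]]'

```text
clock: 5.6
ee_pos: [0.4265, -0.0584, 0.3294]
tool_rot: [-0.023, 0.004, 1.0, -0.01]
ft_force: [0.6, 0.3, -2.9]
finger_gap: 0.0621
```

```bash
python3 st.py
```

```text
5.6 [ 0.4265 -0.0584  0.3294] toolx deg 179.52 z [-0.0455 -0.0202 -0.9988] [ 0.62  0.34 -2.91] 0.06212433200174116
```

Call:
drive_tool --targets '[[40,[0.1,-0.7,0.1],[0.19,-0.43,-0.17]],[40,[0.1,-0.7,0],[0,0,0]],[40,[0.1,-0.5,0],[0,0,0]],[40,[0,-0.3,0],[0,0,0]],[40,[0,0,0],[0,0,0]],[40,[0,0,0],[0,0,0]]]'

```text
clock: 6.2
ee_pos: [0.4309, -0.1561, 0.3238]
tool_rot: [-0.01, 0.021, 1.0, 0.0]
ft_force: [0.0, 0.7, -3.1]
finger_gap: 0.062
```

```bash
python3 st.py; python3 -c "
from h import *
save(cam('wrist'),'jig.png')"
```

```text
6.2 [ 0.4309 -0.1561  0.3238] toolx deg 177.6 z [-0.0205  0.001  -0.9998] [ 0.    0.7  -3.13] 0.06202864430984222
```

View pics/jig.png

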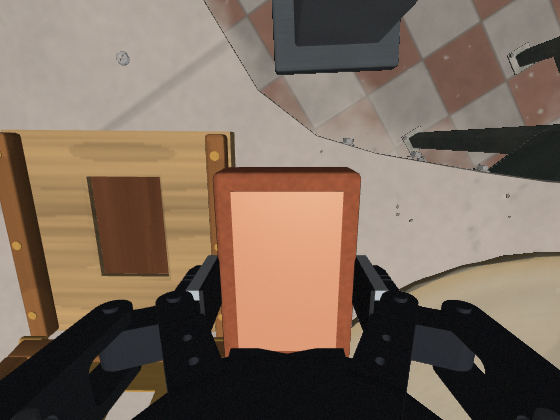

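The picture shows the recess at pixels (88–169, 177–276) and the blank held square. I'm measuring both.

```bash
python3 - <<'E'
from h import *
c=cam('wrist');hsv=cv2.cvtColor(c['img'],cv2.COLOR_RGB2HSV)
for p in [(130,225),(130,160),(20,200),(215,180),(98,200),(93,200),(89,200),(167,220),(130,272),(130,179)]: print(p,hsv[p[1],p[0]],end=' ')
print()
roi=np.zeros(hsv.shape[:2],np.uint8);roi[165:290,75:185]=255
m=cv2.bitwise_and(cv2.inRange(hsv,(0,0,0),(255,255,115)),roi)
m=cv2.morphologyEx(m,cv2.MORPH_OPEN,np.ones((5,5)))
q=max(cv2.findContours(m,0,cv2.CHAIN_APPROX_NONE)[0],key=cv2.contourArea)
h=cv2.approxPolyDP(cv2.convexHull(q),5,True)[:,0];print(h.tolist())
for z in(.013,.019,.022): print(z,cv2.minAreaRect(plane(c,q[:,0],z)[:,:2].astype(np.float32)*1000))
print('board front corners z.022',plane(c,[[2,132],[233,132]],.022).round(4))
# rail edges by hand at z=.041 : left rail inner edge, right rail inner edge
print('rails',plane(c,[[20,134],[56,333],[207,134],[209,240],[228,134]],.041).round(4))
# held blank panel in tool frame, plane z_tool=.181-.024
g=c['img'].astype(int); pm=((g[:,:,0]>215)&(g[:,:,1]>130)).astype(np.uint8); pm[:,:215]=0
k=max(cv2.findContours(pm,0,cv2.CHAIN_APPROX_NONE)[0],key=cv2.contourArea);print('panel px',cv2.boundingRect(k))
s=r.state();Rm=rot(s['tool_rot']).as_matrix()
P=plane(c,k[:,0],s['ee_pos'][2]-.157);T=(P-s['ee_pos'])@Rm;print('panel tool min/max',T.min(0).round(4),T.max(0).round(4),cv2.minAreaRect(T[:,:2].astype(np.float32)*1000))
E
```

```text
(130, 225) [ 11 161  87] (130, 160) [ 17 113 165] (20, 200) [ 13 159  61] (215, 180) [  9 162 135] (98, 200) [ 10 154  98] (93, 200) [ 17 116  68] (89, 200) [ 17 114 164] (167, 220) [ 17 115 178] (130, 272) [ 11 149  91] (130, 179) [ 10 158  89] 
[[158, 177], [167, 276], [102, 275], [87, 177]]
0.013 ((441.0604248046875, -311.83746337890625), (68.90354919433594, 101.12249755859375), 87.23966979980469)
0.019 ((439.4059143066406, -308.4876708984375), (67.43941497802734, 98.97384643554688), 87.23966217041016)
0.022 ((438.5784912109375, -306.8127746582031), (66.70738983154297, 97.89946746826172), 87.2396469116211)
board front corners z.022 [[ 0.3464 -0.4032  0.022 ]
 [ 0.3547 -0.2008  0.022 ]]
rails [[ 0.3497 -0.3716  0.041 ]
 [ 0.5354 -0.3847  0.041 ]
 [ 0.356  -0.2189  0.041 ]
 [ 0.447  -0.2268  0.041 ]
 [ 0.3567 -0.2017  0.041 ]]
panel px (231, 192, 113, 159)
panel tool min/max [-0.0366 -0.0255  0.1563] [0.0428 0.0232 0.1579] ((3.0962791442871094, -1.1847801208496094), (79.30210876464844, 48.65985870361328), 0.04682164266705513)
```

Call:
drive_tool --targets '[[40,[0,-0.6,0],[0,-0.2,0]],[40,[0.1,-0.8,0],[0,0,0]],[40,[0.1,-0.8,0],[0,0,0]],[40,[0.05,-0.8,-0.1],[0,0,0]],[40,[0,-0.4,-0.1],[0,0,0]],[40,[0,0,0],[0,0,0]],[40,[0,0,0],[0,0,0]]]'

```text
clock: 7.0
ee_pos: [0.4443, -0.2844, 0.3139]
tool_rot: [-0.0, 0.009, 1.0, 0.005]
ft_force: [0.8, 1.2, -2.3]
finger_gap: 0.0621
```

```bash
python3 st.py
```

```text
7.0 [ 0.4443 -0.2844  0.3139] toolx deg 178.95 z [-1.0e-04  9.2e-03 -1.0e+00] [ 0.81  1.19 -2.25] 0.06208285435221757
```

Call:
drive_tool --targets '[[40,[-0.08,-0.5,0],[-0.09,0,-0.26]],[40,[0,0,0],[0,0,0]],[40,[0,0,-0.5],[0,0,0]],[40,[0,0,-0.6],[0,0,0]],[40,[0,0,-0.5],[0,0,0]],[40,[0,0,-0.3],[0,0,0]],[40,[0,0,0],[0,0,0]]]'

```text
clock: 7.7
ee_pos: [0.4441, -0.2986, 0.2377]
tool_rot: [0.003, 0.018, 1.0, 0.001]
ft_force: [-0.7, 0.5, -3.0]
finger_gap: 0.0619
```

```bash
python3 st.py
```

```text
7.7 [ 0.4441 -0.2986  0.2377] toolx deg 177.93 z [ 0.0058  0.0023 -1.    ] [-0.71  0.48 -3.  ] 0.06194759029109929
```

Call:
drive_tool --targets '[[40,[-0.08,-0.24,-0.1],[-0.02,0.05,-0.09]],[40,[0,0,0],[0,0,0]],[40,[0,0,0],[0,0,0]]]'

```text
clock: 8.0
ee_pos: [0.4418, -0.3092, 0.2356]
tool_rot: [0.002, 0.023, 1.0, -0.001]
ft_force: [0.2, -0.4, -2.4]
finger_gap: 0.0622
```

```bash
python3 st.py; python3 -c "
from h import *
save(cam('wrist'),'above.png')"
```

```text
8.0 [ 0.4418 -0.3092  0.2356] toolx deg 177.4 z [ 0.0034 -0.0019 -1.    ] [ 0.22 -0.38 -2.35] 0.06216201493176792
```

View pics/above.png

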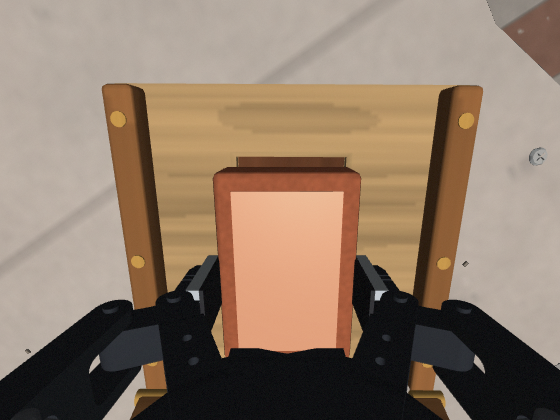

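The picture shows the recess's front strip at row 156, columns 236–347, and the rails symmetric at columns 146 and 440. I'll use these for the final offset.

```bash
python3 - <<'E'
from h import *
s=r.state();Rm=rot(s['tool_rot']).as_matrix();c=cam('wrist');g=c['img'].astype(int)
row=g[162,225:360].sum(1);print('dark cols',225+np.where(row<330)[0][[0,-1]]); 
col=g[140:172,290].sum(1);print('col',col.tolist())
def T(uv,z): return ((plane(c,uv,z)-s['ee_pos'])@Rm).round(4)
print('recess front corners tool',T([[236.5,157],[347,157]],.020).tolist())
print('rail tops inner',T([[146,92],[440,92]],.041).tolist(), T([[103,92],[482,92]],.041).tolist())
print('board front edge',T([[160,84.5],[430,84.5]],.022).tolist())
z=s['ee_pos'][2]-.157
print('panel corners',T([[231,192],[344,192]],z).tolist(),'blank top L/R',T([[217,190],[358,190]],z-.003).tolist())
E
```

```text
dark cols [237 346]
col [452, 452, 449, 453, 448, 450, 450, 460, 456, 457, 460, 452, 447, 446, 447, 439, 419, 232, 187, 184, 189, 181, 182, 188, 183, 186, 176, 113, 115, 118, 119, 124]
recess front corners tool [[0.0528, -0.0314, 0.2156], [0.0528, 0.0359, 0.2154]]
rail tops inner [[0.0871, -0.0727, 0.1946], [0.0871, 0.0773, 0.1942]] [[0.0871, -0.0947, 0.1946], [0.0871, 0.0987, 0.1941]]
board front edge [[0.0934, -0.0726, 0.2135], [0.0934, 0.0802, 0.2132]]
panel corners [[0.0425, -0.0248, 0.1569], [0.0425, 0.0237, 0.1568]] blank top L/R [[0.0428, -0.0315, 0.1599], [0.0428, 0.0304, 0.1598]]
```

Call:
drive_tool --targets '[[40,[-0.045,0.07,-0.1],[0,0.03,0]],[40,[0,0,-0.3],[0,0,0]],[40,[0,0,-0.2],[0,0,0]],[40,[0,0,0],[0,0,0]]]'

```text
clock: 8.5
ee_pos: [0.4399, -0.306, 0.2104]
tool_rot: [0.001, 0.023, 1.0, -0.001]
ft_force: [0.2, 0.9, -2.6]
finger_gap: 0.0623
```

```bash
python3 st.py
```

```text
8.5 [ 0.4399 -0.306   0.2104] toolx deg 177.42 z [ 0.0014 -0.0025 -1.    ] [ 0.2   0.87 -2.6 ] 0.06227223422737722
```

Right on target. Descending gently while watching the force.

Call:
drive_tool --targets '[[40,[0,0,-0.15],[0,0,0]],[40,[0,0,-0.1],[0,0,0]],[40,[0,0,0],[0,0,0]]]'

```text
clock: 8.8
ee_pos: [0.4406, -0.3062, 0.2009]
tool_rot: [0.001, 0.022, 1.0, -0.001]
ft_force: [-1.2, 1.2, 2.8]
finger_gap: 0.0622
```

```bash
python3 st.py
```

```text
8.8 [ 0.4406 -0.3062  0.2009] toolx deg 177.44 z [ 0.0024 -0.002  -1.    ] [-1.16  1.16  2.76] 0.06218138443690099
```

Call:
drive_tool --targets '[[40,[-0.03,0,-0.08],[0,0,0]],[40,[0,0,-0.08],[0,0,0]],[40,[0,0,0],[0,0,0]]]'

```text
clock: 9.1
ee_pos: [0.4411, -0.3066, 0.1988]
tool_rot: [0.004, 0.022, 1.0, -0.001]
ft_force: [-2.8, 1.3, 2.5]
finger_gap: 0.0619
```

```bash
python3 st.py
```

```text
9.1 [ 0.4411 -0.3066  0.1988] toolx deg 177.44 z [ 0.0072 -0.0013 -1.    ] [-2.78  1.34  2.51] 0.06189184957078102
```

Call:
drive_tool --targets '[[40,[-0.07,0,-0.02],[0,0.07,0]],[40,[0,0,-0.08],[0,0,0]],[40,[0,0,0],[0,0,0]]]'

```text
clock: 9.4
ee_pos: [0.4396, -0.3071, 0.1987]
tool_rot: [0.002, 0.022, 1.0, -0.001]
ft_force: [-0.0, 1.6, 3.3]
finger_gap: 0.0621
```

```bash
python3 st.py
```

```text
9.4 [ 0.4396 -0.3071  0.1987] toolx deg 177.45 z [ 0.0044 -0.0016 -1.    ] [-0.03  1.59  3.27] 0.06208295015759427
```

Call:
drive_tool --targets '[[40,[-0.02,0.02,-0.15],[0,0.04,0]],[40,[0,0,-0.15],[0,0,0]]]'

```text
clock: 9.6
ee_pos: [0.4398, -0.3079, 0.1977]
tool_rot: [0.003, 0.023, 1.0, 0.001]
ft_force: [-14.1, 11.1, 51.5]
finger_gap: 0.062
```

```bash
python3 st.py; python3 -c "
from h import *
a=cam('wrist')['img']; b=cam('scene')['img'][235:350,290:443]
cv2.imwrite('pics/ins.png',cv2.resize(np.hstack([a,cv2.resize(b,(560,420),interpolation=cv2.INTER_CUBIC)]),(800,300))[:,:,::-1])"
```

```text
9.6 [ 0.4398 -0.3079  0.1977] toolx deg 177.4 z [ 0.005   0.0016 -1.    ] [-14.15  11.08  51.48] 0.06199689697495088
```

View pics/ins.png

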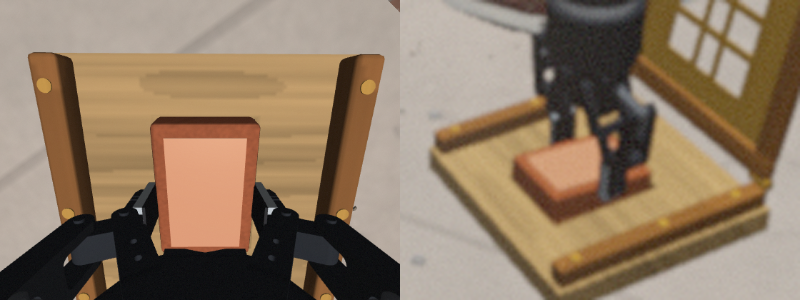

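Contact is firm at about 4 mm above home, and the reaction points −x, +y. I'll back off and re-measure the lateral offset.

Call:
drive_tool --targets '[[40,[-0.03,0.04,0.12],[0,0.05,0]],[40,[0,0,0],[0,0,0]],[40,[0,0,0],[0,0,0]]]'

```text
clock: 10.0
ee_pos: [0.4379, -0.3069, 0.2039]
tool_rot: [0.001, 0.023, 1.0, -0.0]
ft_force: [0.4, -1.2, -2.8]
finger_gap: 0.0617
```

```bash
python3 st.py; cat > meas.py <<'E'
from h import *
s=r.state();Rm=rot(s['tool_rot']).as_matrix();c=cam('wrist');g=c['img'].astype(int);save(c,'m.png')
S=g.sum(2); hsv=cv2.cvtColor(c['img'],cv2.COLOR_RGB2HSV)
def T(uv,z): return ((plane(c,uv,z)-s['ee_pos'])@Rm).round(4)
for row in(85,95,200): 
    d=np.abs(np.diff(cv2.GaussianBlur(c['img'],(3,3),0)[row].astype(int),axis=0)).sum(1); print(row,[(int(i),int(d[i])) for i in np.where(d>35)[0]])
d=np.abs(np.diff(g[:,290],axis=0)).sum(1); print('col290',[(int(i),int(d[i])) for i in np.where(d>30)[0] if i<210])
E
python3 meas.py
```

```text
10.0 [ 0.4379 -0.3069  0.2039] toolx deg 177.37 z [ 2.3e-03 -8.0e-04 -1.0e+00] [ 0.42 -1.23 -2.76] 0.06169508711601582
85 [(51, 73), (52, 94), (53, 41), (86, 36), (94, 49), (95, 45), (486, 39), (516, 39), (517, 54), (518, 56)]
95 [(51, 67), (52, 121), (53, 51), (108, 59), (109, 134), (110, 100), (464, 82), (465, 160), (466, 97), (521, 38), (522, 90), (523, 61)]
200 [(71, 75), (72, 136), (73, 61), (123, 56), (124, 136), (125, 103), (211, 69), (212, 81), (228, 72), (229, 91), (230, 39), (343, 86), (344, 89), (360, 41), (361, 61), (448, 113), (449, 147), (450, 63), (500, 45), (501, 104), (502, 68)]
col290 [(82, 61), (163, 314), (171, 56), (172, 52), (173, 37), (190, 32), (191, 275)]
```

```bash
python3 - <<'E'
from h import *
s=r.state();Rm=rot(s['tool_rot']).as_matrix();c=cam('wrist');save(c,'b.png')
def T(uv,z): return ((plane(c,uv,z)-s['ee_pos'])@Rm).round(4).tolist()
z=s['ee_pos'][2]
for row,o,i in((95,(53,523),(110,466)),(200,(73,502),(125,449.5))):
    a=T([[o[0],row],[o[1],row]],.041);b=T([[i[0],row],[i[1],row]],.022);print(row,'outer',a,'mid',(a[0][1]+a[1][1])/2,'inner',b,'mid',(b[0][1]+b[1][1])/2)
p=T([[230,200],[344.5,200]],z-.157);e=T([[212.5,200],[361.5,200]],z-.160)
print('panel',p,(p[0][1]+p[1][1])/2,'edge',e,(e[0][1]+e[1][1])/2)
print('front board',T([[290,82.5]],.022),'panel front',T([[290,191.5]],z-.157),'blank front bottom/top',T([[290,164]],z-.178),T([[290,172]],z-.160))
E
```

```text
95 outer [[0.082, -0.0973, 0.1625], [0.082, 0.0966, 0.1624]] mid -0.00034999999999999615 inner [[0.0842, -0.0842, 0.1815], [0.0842, 0.0837, 0.1814]] mid -0.0002500000000000002
200 outer [[0.0377, -0.0974, 0.1626], [0.0377, 0.0964, 0.1625]] mid -0.0005000000000000004 inner [[0.0335, -0.0844, 0.1816], [0.0335, 0.0833, 0.1815]] mid -0.0005500000000000019
panel [[0.0389, -0.0254, 0.1569], [0.039, 0.0242, 0.1569]] -0.0005999999999999998 edge [[0.0383, -0.0337, 0.1599], [0.0383, 0.0323, 0.1599]] -0.0006999999999999992
front board [[0.0896, 0.0007, 0.1815]] panel front [[0.0427, 0.0006, 0.1569]] blank front bottom/top [[0.0523, 0.0008, 0.1779]] [[0.0507, 0.0006, 0.1599]]
```

```bash
python3 - <<'E'
from h import *
c=cam('wrist'); H=np.array(c['hand_eye'])
def ed(img,row,lo,hi):
    d=np.abs(np.diff(img[row].astype(float),axis=0)).sum(1); i=lo+np.argmax(d[lo:hi]); w=d[i-2:i+3]; return (w*(np.arange(i-2,i+3)+.5)).sum()/w.sum()
for f in('held','jig','above','b'):
    im=cv2.GaussianBlur(cv2.imread(f'pics/{f}.png'),(1,5),0); out=[]
    for row in(205,235,265,295,325,340):
        L=ed(im,row,222,245);Rr=ed(im,row,330,352); out.append((row,round(L,1),round(Rr,1)))
    fr=cv2.imread(f'pics/{f}.png')[:,290].astype(int); d=np.abs(np.diff(fr,axis=0)).sum(1); pf=180+np.argmax(d[180:200])+.5
    # 3D tool points of width 48 -> depth
    res=[]
    for row,L,Rr in out:
        Z=.048*c['fx']/(Rr-L); p=H[:3,:3]@(Z*np.array([((L+Rr)/2-c['cx'])/c['fx'],(row-c['cy'])/c['fy'],1]))+H[:3,3]; res.append(p)
    res=np.array(res); sl=np.polyfit(res[:,0],res[:,2],1)
    print(f,out,'front row',pf,'\n  x',res[:,0].round(4),'z',res[:,2].round(4),'pitch deg',np.degrees(sl[0]).round(2),'z@0',sl[1].round(4))
E
```

```text
held [(205, np.float64(230.3), np.float64(342.3)), (235, np.float64(231.9), np.float64(340.7)), (265, np.float64(233.5), np.float64(339.3)), (295, np.float64(235.0), np.float64(351.8)), (325, np.float64(236.6), np.float64(336.3)), (340, np.float64(237.4), np.float64(335.5))] front row 191.5 
  x [ 0.0372  0.0235  0.0092  0.0027 -0.0222 -0.0308] z [0.1551 0.1553 0.1553 0.1402 0.1553 0.1554] pitch deg -0.01 z@0 0.1528
jig [(205, np.float64(230.4), np.float64(342.5)), (235, np.float64(232.1), np.float64(341.1)), (265, np.float64(233.7), np.float64(339.5)), (295, np.float64(235.2), np.float64(352.0)), (325, np.float64(236.8), np.float64(336.5)), (340, np.float64(237.5), np.float64(335.8))] front row 191.5 
  x [ 0.0372  0.0236  0.0092  0.0027 -0.0222 -0.0306] z [0.155  0.1551 0.1553 0.1402 0.1553 0.1551] pitch deg 0.01 z@0 0.1527
above [(205, np.float64(230.5), np.float64(342.6)), (235, np.float64(232.2), np.float64(341.1)), (265, np.float64(233.7), np.float64(339.5)), (295, np.float64(235.3), np.float64(351.9)), (325, np.float64(236.9), np.float64(336.5)), (340, np.float64(237.7), np.float64(350.3))] front row 191.5 
  x [ 0.0372  0.0236  0.0092  0.0026 -0.0223 -0.0182] z [0.155  0.1552 0.1553 0.1404 0.1554 0.1392] pitch deg 8.63 z@0 0.1493
b [(205, np.float64(229.5), np.float64(343.7)), (235, np.float64(231.5), np.float64(341.7)), (265, np.float64(233.5), np.float64(339.8)), (295, np.float64(235.5), np.float64(351.8)), (325, np.float64(237.5), np.float64(350.4)), (340, np.float64(238.5), np.float64(349.3))] front row 191.5 
  x [ 0.0377  0.0241  0.0094  0.0024 -0.0118 -0.0196] z [0.1527 0.1537 0.1547 0.1407 0.1406 0.141 ] pitch deg 15.23 z@0 0.1454
```

Call:
drive_tool --targets '[[40,[0,0,0.25],[0,0,0]],[40,[-0.2,0.02,0.05],[0,-0.67,0]],[40,[0,0,0],[0,0,0]],[40,[0,0,0],[0,0,0]]]'

```text
clock: 10.55
ee_pos: [0.4296, -0.3054, 0.2142]
tool_rot: [0.034, 0.023, 0.999, 0.002]
ft_force: [0.7, -0.5, -2.7]
finger_gap: 0.0618
```

```bash
python3 st.py; cat > held.py <<'E'
from h import *
s=r.state();Rm=rot(s['tool_rot']).as_matrix();c=cam('wrist');im=cv2.GaussianBlur(c['img'],(1,5),0);save(c,'h.png');H=np.array(c['hand_eye'])
def ed(row,lo,hi):
    d=np.abs(np.diff(im[row].astype(float),axis=0)).sum(1); i=lo+np.argmax(d[lo:hi]); w=d[i-2:i+3]; return (w*(np.arange(i-2,i+3)+.5)).sum()/w.sum()
res=[]
for row in(200,215,230,245,260):
    L=ed(row,222,245);Rr=ed(row,330,352);Z=.0482*c['fx']/(Rr-L);res.append(H[:3,:3]@(Z*np.array([((L+Rr)/2-c['cx'])/c['fx'],(row-c['cy'])/c['fy'],1]))+H[:3,3])
res=np.array(res);W=res@Rm.T+s['ee_pos'];p=np.polyfit(W[:,0],W[:,2],1)
print('world panel slope deg',np.degrees(p[0]).round(2),'y',W[:,1].round(4),'z',W[:,2].round(4))
d=np.abs(np.diff(c['img'].astype(int)[:,290],axis=0)).sum(1);rows=[(int(i),int(d[i])) for i in np.where(d>30)[0] if i<205];print('col290',rows)
fr=180+np.argmax(d[180:203])+1
zt=np.polyval(p,W[0,0]-.006)
f=plane(c,[[290,fr]],zt)[0];print('panel front',f.round(4),'blank centre x',(f[0]+.040).round(4),'bottom z at centre',(np.polyval(p,f[0]+.04)-.024).round(4))
b=np.argmax(d[40:130])+41;e=plane(c,[[290,b]],.022)[0];print('board front row',b,e.round(4),'-> recess centre x',(e[0]+.09).round(4))
for row in(b+15,b+60):
    dd=np.abs(np.diff(im[row].astype(int),axis=0)).sum(1);ii=[int(i) for i in np.where(dd>60)[0]];print(row,ii)
E
python3 held.py
```

```text
10.55 [ 0.4296 -0.3054  0.2142] toolx deg 177.41 z [ 0.0676  0.0018 -0.9977] [ 0.73 -0.54 -2.67] 0.06183870708309992
world panel slope deg 0.25 y [-0.3042 -0.3045 -0.3048 -0.3051 -0.3054] z [0.0588 0.0588 0.0588 0.0588 0.059 ]
col290 [(75, 77), (159, 128), (160, 109), (163, 68), (171, 58), (172, 53), (173, 32), (190, 37), (191, 294)]
panel front [ 0.3969 -0.3027  0.0587] blank centre x 0.4369 bottom z at centre 0.0349
board front row 76 [ 0.3493 -0.3001  0.022 ] -> recess centre x 0.4393
91 [54, 55, 109, 110, 454, 455, 508, 509]
136 [64, 65, 117, 118, 446, 447, 498]
```

Call:
drive_tool --targets '[[40,[0.06,-0.045,-0.1],[0,0,0]],[40,[0,0,-0.05],[0,0,0]],[40,[0,0,0],[0,0,0]],[40,[0,0,0],[0,0,0]]]'

```text
clock: 11.0
ee_pos: [0.4332, -0.3073, 0.2069]
tool_rot: [0.032, 0.022, 0.999, 0.002]
ft_force: [0.8, 0.3, -2.9]
finger_gap: 0.0622
```

```bash
python3 st.py;python3 held.py
```

```text
11.0 [ 0.4332 -0.3073  0.2069] toolx deg 177.51 z [ 0.0645  0.0018 -0.9979] [ 0.82  0.26 -2.87] 0.062159686515899315
world panel slope deg -0.08 y [-0.3061 -0.3064 -0.3067 -0.307  -0.3073] z [0.0516 0.0516 0.0515 0.0516 0.0516]
col290 [(65, 41), (66, 39), (155, 127), (156, 110), (163, 74), (171, 54), (172, 49), (173, 35), (190, 33), (191, 287)]
panel front [ 0.4    -0.3046  0.0516] blank centre x 0.44 bottom z at centre 0.0276
board front row 66 [ 0.3489 -0.3021  0.022 ] -> recess centre x 0.4389
81 [44, 45, 103, 104, 468, 469, 527, 528]
126 [54, 55, 111, 112, 460, 516, 517]
```

Call:
drive_tool --targets '[[40,[-0.02,0,-0.1],[0,0,0]],[40,[0,0,-0.1],[0,0,0]],[40,[0,0,0],[0,0,0]]]'

```text
clock: 11.35
ee_pos: [0.4324, -0.3071, 0.1982]
tool_rot: [0.032, 0.022, 0.999, 0.002]
ft_force: [-0.6, 0.2, -2.8]
finger_gap: 0.0621
```

```bash
python3 st.py;python3 held.py
```

```text
11.35 [ 0.4324 -0.3071  0.1982] toolx deg 177.52 z [ 0.0644  0.002  -0.9979] [-0.65  0.2  -2.78] 0.06210735164473006
world panel slope deg -0.36 y [-0.3059 -0.3062 -0.3065 -0.3068 -0.3071] z [0.043  0.043  0.0429 0.0429 0.0428]
col290 [(65, 81), (160, 217), (163, 59), (171, 55), (172, 51), (173, 35), (190, 33), (191, 283)]
panel front [ 0.3991 -0.3044  0.043 ] blank centre x 0.4391 bottom z at centre 0.0188
board front row 66 [ 0.3492 -0.3021  0.022 ] -> recess centre x 0.4392
81 [26, 27, 92, 479, 480, 544]
126 [38, 100, 101, 470, 471, 511, 512, 532]
```

Centred, no contact at 3 mm deep. Continuing down.

Call:
drive_tool --targets '[[40,[0,0,-0.08],[0,0,0]],[40,[0,0,0],[0,0,0]]]'

```text
clock: 11.6
ee_pos: [0.4324, -0.3072, 0.195]
tool_rot: [0.032, 0.022, 0.999, 0.002]
ft_force: [-0.3, -0.6, -3.3]
finger_gap: 0.0619
```

Call:
drive_tool --targets '[[40,[0,0,-0.07],[0,0,0]],[40,[0,0,0],[0,0,0]]]'

```text
clock: 11.8
ee_pos: [0.4329, -0.3079, 0.1941]
tool_rot: [0.033, 0.022, 0.999, 0.001]
ft_force: [-0.9, -0.4, -2.9]
finger_gap: 0.0617
```

```bash
python3 st.py;python3 held.py
```

```text
11.8 [ 0.4329 -0.3079  0.1941] toolx deg 177.52 z [ 6.690e-02  9.000e-04 -9.978e-01] [-0.9  -0.36 -2.9 ] 0.06172223804835887
world panel slope deg 0.15 y [-0.3069 -0.3072 -0.3075 -0.3077 -0.3081] z [0.0388 0.0388 0.0388 0.0389 0.0388]
col290 [(61, 58), (159, 219), (163, 71), (170, 43), (171, 42), (172, 46), (173, 41), (190, 34), (191, 283)]
panel front [ 0.4001 -0.3053  0.0388] blank centre x 0.4401 bottom z at centre 0.0149
board front row 62 [ 0.3492 -0.3031  0.022 ] -> recess centre x 0.4392
77 [19, 20, 87, 88, 488, 489, 557]
122 [31, 51, 96, 479, 480, 521, 544, 545]
```

Call:
drive_tool --targets '[[40,[-0.02,0.01,-0.05],[0,0,0]],[40,[0,0,-0.02],[0,0,0]],[40,[0,0,0],[0,0,0]]]'

```text
clock: 12.15
ee_pos: [0.4325, -0.3079, 0.1937]
tool_rot: [0.035, 0.021, 0.999, 0.001]
ft_force: [-1.0, 0.0, -3.4]
finger_gap: 0.062
```

```bash
python3 st.py;python3 held.py
```

```text
12.15 [ 0.4325 -0.3079  0.1937] toolx deg 177.53 z [ 6.960e-02  5.000e-04 -9.976e-01] [-1.01  0.05 -3.36] 0.06204102403125804
world panel slope deg 0.04 y [-0.307  -0.3072 -0.3075 -0.3078 -0.3081] z [0.0384 0.0383 0.0383 0.0384 0.0384]
col290 [(60, 59), (159, 214), (163, 64), (171, 50), (172, 55), (173, 41), (190, 33), (191, 281)]
panel front [ 0.4001 -0.3054  0.0383] blank centre x 0.4401 bottom z at centre 0.0144
board front row 61 [ 0.3491 -0.3032  0.022 ] -> recess centre x 0.4391
76 [18, 86, 87, 490, 491]
121 [29, 30, 95, 96, 480, 481, 521, 522, 546, 547]
```

Call:
drive_tool --targets '[[40,[-0.02,0.01,-0.1],[0,0,0]],[40,[0,0,0],[0,0,0]]]'

```text
clock: 12.4
ee_pos: [0.4323, -0.3084, 0.1945]
tool_rot: [0.037, 0.022, 0.999, 0.001]
ft_force: [-0.2, -0.4, -3.7]
finger_gap: 0.0618
```

```bash
python3 st.py;python3 held.py
```

```text
12.4 [ 0.4323 -0.3084  0.1945] toolx deg 177.53 z [ 7.320e-02  9.000e-04 -9.973e-01] [-0.24 -0.36 -3.73] 0.06182758719057678
world panel slope deg 0.37 y [-0.3074 -0.3077 -0.308  -0.3083 -0.3086] z [0.039  0.039  0.039  0.0392 0.0392]
col290 [(59, 61), (157, 76), (158, 161), (163, 77), (171, 54), (172, 50), (173, 39), (190, 33), (191, 285)]
panel front [ 0.4005 -0.3059  0.039 ] blank centre x 0.4405 bottom z at centre 0.0152
board front row 60 [ 0.349  -0.3036  0.022 ] -> recess centre x 0.439
75 [19, 20, 88, 490, 491]
120 [31, 32, 96, 97, 480, 481, 521, 522, 523, 546, 547]
```

Call:
drive_tool --targets '[[40,[-0.02,0.02,-0.08],[0,0.04,0]]]'

```text
clock: 12.55
ee_pos: [0.4324, -0.3083, 0.1934]
tool_rot: [0.036, 0.022, 0.999, 0.001]
ft_force: [-5.9, 5.1, 29.8]
finger_gap: 0.0621
```

Call:
drive_tool --targets '[[40,[0,0,-0.05],[0,0.02,0]]]'

```text
clock: 12.65
ee_pos: [0.4326, -0.3085, 0.1935]
tool_rot: [0.036, 0.021, 0.999, 0.001]
ft_force: [-7.0, 5.0, 18.0]
finger_gap: 0.062
```

```bash
python3 st.py;python3 held.py
```

```text
12.65 [ 0.4326 -0.3085  0.1935] toolx deg 177.54 z [ 7.110e-02  4.000e-04 -9.975e-01] [-7.01  5.04 17.99] 0.06200284355885048
world panel slope deg -0.09 y [-0.3075 -0.3078 -0.3081 -0.3084 -0.3087] z [0.0383 0.0384 0.0382 0.0383 0.0383]
col290 [(59, 78), (158, 169), (159, 51), (163, 47), (171, 54), (172, 49), (173, 37), (191, 253)]
panel front [ 0.4004 -0.306   0.0383] blank centre x 0.4404 bottom z at centre 0.0143
board front row 60 [ 0.349  -0.3038  0.022 ] -> recess centre x 0.439
75 [18, 19, 87, 88, 492, 493]
120 [30, 31, 96, 482, 483, 523, 524, 525, 549]
```

```bash
python3 - <<'E'
from h import *
c=cam('wrist');H=np.array(c['hand_eye'])
for uv,y in(((219,257),-.031),((356,257),.031)):
    d=H[:3,:3]@[(uv[0]-c['cx'])/c['fx'],(uv[1]-c['cy'])/c['fy'],1];print((H[:3,3]+d*(y-H[1,3])/d[1]).round(4))
b=cam('scene')['img'][255:345,300:430]
cv2.imwrite('pics/home.png',np.hstack([cv2.resize(c['img'][120:330,180:400],(400,382),interpolation=cv2.INTER_CUBIC),cv2.resize(b,(400,382),interpolation=cv2.INTER_CUBIC)])[:,:,::-1])
E
```

```text
[ 0.0136 -0.031   0.1539]
[0.0119 0.031  0.1578]
```

View pics/home.png

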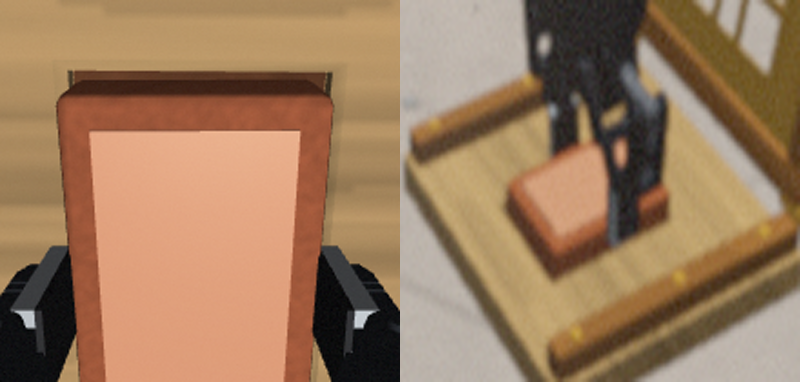

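Seated: level, bottom computed at 12.9–14 mm, with contact force through the blank. Releasing.

Call:
drive_tool --targets '[[66,[0,0,0],[0,0,0]],[70,[0,0,0],[0,0,0]],[76,[0,0,0],[0,0,0]],[82,[0,0,0.03],[0,0,0]],[82,[0,0,0.1],[0,0,0]],[82,[0,0,0.4],[0,0.3,0]],[82,[0,0,0.7],[0,0.3,0]],[82,[-0.2,0,0.7],[0,0.1,0]],[82,[-0.3,0,0.2],[0,0,0]],[82,[0,0,0],[0,0,0]],[82,[0,0,0],[0,0,0]]]'

```text
clock: 13.9
ee_pos: [0.4115, -0.3079, 0.2788]
tool_rot: [-0.003, 0.022, 1.0, 0.0]
ft_force: [-0.6, -0.2, -0.6]
finger_gap: 0.0819
```

```bash
python3 st.py; python3 - <<'E'
from h import *
s=r.state();c=cam('wrist');save(c,'rel.png');g=c['img'].astype(int)
pm=((g[:,:,0]>200)&(g[:,:,1]>120)&(g[:,:,0]-g[:,:,2]>75)).astype(np.uint8)
hsv=cv2.cvtColor(c['img'],cv2.COLOR_RGB2HSV)
k=max(cv2.findContours(pm,0,cv2.CHAIN_APPROX_NONE)[0],key=cv2.contourArea)
q=cv2.approxPolyDP(cv2.convexHull(k),6,True)[:,0];print('panel',q.tolist())
for z in(.037,.040,.046):print(z,cv2.minAreaRect(plane(c,k[:,0],z)[:,:2].astype(np.float32)*1000))
P=plane(c,q,.037);print([np.linalg.norm(P[i]-P[i-1]).round(4) for i in range(len(P))])
E
```

```text
13.9 [ 0.4115 -0.3079  0.2788] toolx deg 177.52 z [-7.e-03  3.e-04 -1.e+00] [-0.6  -0.23 -0.6 ] 0.08191964331298571
panel [[320, 216], [317, 311], [258, 311], [255, 216]]
0.037 ((440.8813171386719, -309.114990234375), (47.99425506591797, 78.72431182861328), 87.5273208618164)
0.04 ((439.5190124511719, -309.06976318359375), (47.31672286987305, 77.61290740966797), 87.52734375)
0.046 ((436.79437255859375, -308.97943115234375), (45.96163558959961, 75.3901596069336), 87.52729797363281)
[np.float64(0.0476), np.float64(0.0787), np.float64(0.0472), np.float64(0.0787)]
```

Panel size at z=37 mm (48.0 mm) and equal end widths say the blank is home and level. As a check I'll press lightly on its centre with closed fingertips: contact is expected at TCP z≈0.210.

Call:
drive_tool --targets '[[0,[0.35,0,0],[0,-0.06,0]],[0,[0.35,0,0],[0,0,0]],[0,[0,0,0],[0,0,0]],[0,[0,0,-0.4],[0,0,0]],[0,[0,0,-0.6],[0,0,0]],[0,[0,0,-0.3],[0,0,0]],[0,[0,0,0],[0,0,0]]]'

```text
clock: 14.65
ee_pos: [0.4446, -0.306, 0.2205]
tool_rot: [-0.003, 0.019, 1.0, 0.002]
ft_force: [-0.3, 0.4, 0.0]
finger_gap: -0.0002
```

```bash
python3 st.py
```

```text
14.65 [ 0.4446 -0.306   0.2205] toolx deg 177.78 z [-0.005   0.0036 -1.    ] [-0.28  0.36  0.04] -0.00018224646974195467
```

Call:
drive_tool --targets '[[0,[-0.05,-0.05,-0.15],[0,0,0]],[0,[0,0,0],[0,0,0]]]'

```text
clock: 14.85
ee_pos: [0.4428, -0.3083, 0.2145]
tool_rot: [-0.003, 0.019, 1.0, 0.002]
ft_force: [-0.4, 0.8, -0.3]
finger_gap: -0.0002
```

Call:
drive_tool --targets '[[0,[0,0,-0.1],[0,0,0]]]'

```text
clock: 14.95
ee_pos: [0.4433, -0.3089, 0.2115]
tool_rot: [-0.001, 0.019, 1.0, 0.001]
ft_force: [-0.2, -0.3, 0.5]
finger_gap: -0.0001
```

Call:
drive_tool --targets '[[0,[0,0,-0.08],[0,0,0]]]'

```text
clock: 15.05
ee_pos: [0.4432, -0.3091, 0.2104]
tool_rot: [-0.001, 0.019, 1.0, 0.001]
ft_force: [-8.2, 6.7, 27.3]
finger_gap: -0.0004
```

Contact came at TCP 0.2104, so the blank's top is at 37.4 mm against 37 expected: home. Next I go round the side of the frame to get behind it.

Call:
drive_tool --targets '[[0,[-0.1,0,0.5],[0,0,0]],[0,[-0.1,0.2,0.8],[0,0,0]],[0,[0,0.7,0.8],[0,0,0]],[0,[0,0.9,0.8],[0,0,0]],[0,[0,0.9,0.8],[0,0,0]],[0,[0,0.9,0.6],[0,0,0]],[0,[0,0.6,0.3],[0,0,0]],[0,[0.3,0.2,0],[0,0,0]],[0,[0.6,0,0],[0,0,0]],[0,[0.6,0,0],[0,0,0]],[0,[0,0,0],[0,0,0]]]'

```text
clock: 16.15
ee_pos: [0.495, -0.1293, 0.4061]
tool_rot: [0.006, 0.022, 1.0, 0.001]
ft_force: [-0.3, 0.9, 0.7]
finger_gap: 0.0001
```

```bash
python3 st.py; python3 - <<'E'
from h import *
# tab in the scene and side views: dark brown above the bar
for n,box in(('scene',(405,175,450,225)),('side',(305,100,345,130))):
    c=cam(n);x0,y0,x1,y1=box;h=cv2.cvtColor(c['img'],cv2.COLOR_RGB2HSV)[y0:y1,x0:x1]
    m=cv2.inRange(h,(0,70,20),(15,255,75));q=cv2.findContours(m,0,cv2.CHAIN_APPROX_NONE)[0]
    if not q: print(n,'none');continue
    k=max(q,key=cv2.contourArea);M=cv2.moments(k);u=(M['m10']/M['m00']+x0,M['m01']/M['m00']+y0)
    d=c['M']@[(u[0]-c['cx'])/c['fx'],(u[1]-c['cy'])/c['fy'],1]
    # intersect with jig's mid plane: through hinge (.544,-.311), normal = jig y
    t=np.radians(-2.5);ny=np.array([-np.sin(t),np.cos(t),0]);hg=np.array([.544,-.311,.046])
    X=c['P']+d*((hg-c['P'])@ny)/(d@ny);v=X-hg
    print(n,u,cv2.contourArea(k),X.round(3),'r',np.linalg.norm(v).round(3),'theta',np.arctan2(v[2],-v[0]).round(3))
E
```

```text
16.15 [ 0.495  -0.1293  0.4061] toolx deg 177.47 z [ 0.0129  0.0017 -0.9999] [-0.29  0.91  0.68] 0.00013157463761688263
scene (424.1543859649123, 196.8657894736842) 190.0 [ 0.586 -0.313  0.238] r 0.197 theta 1.788
side (328.14040404040406, 121.68484848484849) 165.0 [ 0.563 -0.312  0.23 ] r 0.185 theta 1.676
```

Call:
drive_tool --targets '[[0,[0.7,0,0],[0,0,0]],[0,[0.8,0,0],[0,0,0]],[0,[0.8,0,-0.1],[0,0,0]],[0,[0.8,-0.1,-0.1],[0,0,0]],[0,[0.6,-0.2,-0.1],[0,0,0]],[0,[0.2,-0.5,-0.1],[0,0,0]],[0,[0,-0.6,0],[0,0,0]],[0,[0,0,0],[0,0,0]]]'

```text
clock: 17.05
ee_pos: [0.6481, -0.1952, 0.3837]
tool_rot: [-0.002, 0.029, 1.0, 0.0]
ft_force: [-1.6, -1.0, 0.5]
finger_gap: -0.0
```

```bash
python3 st.py
```

```text
17.05 [ 0.6481 -0.1952  0.3837] toolx deg 176.69 z [-0.003   0.0011 -1.    ] [-1.56 -0.96  0.52] -1.4898841760130497e-05
```

Call:
drive_tool --targets '[[0,[0.1,-0.6,0],[0,0,0]],[0,[0.1,-0.8,0],[0,0,0]],[0,[0,-0.8,0],[0,0,0]],[0,[0,-0.5,0],[0,0,0]],[0,[0,-0.2,0],[0,0,0]],[0,[0,0,0],[0,0,0]]]'

```text
clock: 17.65
ee_pos: [0.6532, -0.3131, 0.3815]
tool_rot: [-0.005, 0.03, 1.0, 0.004]
ft_force: [0.3, 0.9, -0.4]
finger_gap: -0.0003
```

```bash
python3 st.py
```

```text
17.65 [ 0.6532 -0.3131  0.3815] toolx deg 176.61 z [-0.0091  0.008  -0.9999] [ 0.26  0.9  -0.42] -0.00027021459610279366
```

Call:
drive_tool --targets '[[0,[-0.4,0,0.05],[0,0,0]],[0,[-0.4,0,0.05],[0,0,0]],[0,[-0.4,0,0.05],[0,0,0]],[0,[-0.4,0,0],[0,0,0]],[0,[-0.4,0,0],[0,0,0]],[0,[-0.4,0,0],[0,0,0]]]'

```text
clock: 18.25
ee_pos: [0.5595, -0.3006, 0.3882]
tool_rot: [0.0, 0.021, 1.0, 0.008]
ft_force: [1.5, -0.2, 0.4]
finger_gap: -0.0001
```

```bash
python3 st.py
```

```text
18.25 [ 0.5595 -0.3006  0.3882] toolx deg 177.54 z [ 6.000e-04  1.610e-02 -9.999e-01] [ 1.47 -0.21  0.36] -0.00014626652771663071
```

Call:
drive_tool --targets '[[0,[-0.4,-0.1,0],[-0.07,0,0]],[0,[-0.4,-0.1,0],[-0.07,0,0]],[0,[-0.4,-0.05,-0.05],[0,0,0]],[0,[-0.4,0,-0.1],[0,0,0]]]'

```text
clock: 18.65
ee_pos: [0.498, -0.3001, 0.3847]
tool_rot: [0.007, 0.014, 1.0, 0.004]
ft_force: [1.6, -1.6, -0.5]
finger_gap: 0.0
```

```bash
python3 st.py; python3 - <<'E'
from h import *
a=cam('scene')['img'][150:360,270:480];b=cam('side')['img'][80:230,280:430]
cv2.imwrite('pics/fr.png',np.hstack([cv2.resize(a,(400,400)),cv2.resize(b,(400,400))])[:,:,::-1])
E
```

```text
18.65 [ 0.498  -0.3001  0.3847] toolx deg 178.39 z [ 0.0143  0.0071 -0.9999] [ 1.58 -1.6  -0.53] 4.227250338459462e-05
```

View pics/fr.png

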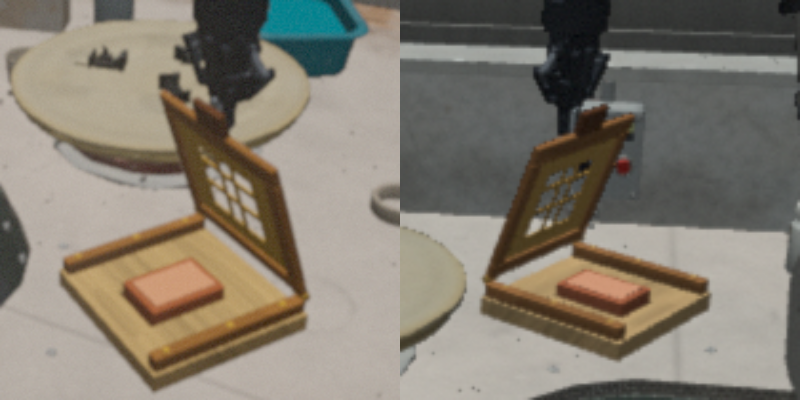

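The frame is following the fingertip, the blank sits flat in the recess, and nothing else has moved. Continuing round the arc.

Call:
drive_tool --targets '[[0,[-0.31,-0.05,-0.1],[-0.07,0.1,-0.1]],[0,[-0.31,-0.05,-0.15],[0,0,0]],[0,[-0.31,0,-0.17],[0,0,0]],[0,[-0.31,0,-0.2],[0,0,0]],[0,[-0.3,0,-0.3],[0,0,0]],[0,[-0.3,0,-0.33],[0,0,0]],[0,[-0.3,0,-0.33],[0,0,0]]]'

```text
clock: 19.45
ee_pos: [0.4201, -0.2953, 0.3265]
tool_rot: [0.012, 0.011, 1.0, -0.0]
ft_force: [-0.2, -1.1, 1.1]
finger_gap: -0.0001
```

```bash
python3 st.py
```

```text
19.45 [ 0.4201 -0.2953  0.3265] toolx deg 178.74 z [ 2.300e-02 -3.000e-04 -9.997e-01] [-0.25 -1.07  1.09] -0.00014958549571185374
```

Call:
drive_tool --targets '[[0,[-0.25,-0.1,-0.2],[0,0.1,0]],[0,[-0.25,-0.1,-0.25],[0,0.1,0]],[0,[-0.25,-0.05,-0.3],[0,0,0]],[0,[-0.2,0,-0.3],[0,0,0]],[0,[0,0,-0.1],[0,0,0]]]'

```text
clock: 19.95
ee_pos: [0.3828, -0.3035, 0.279]
tool_rot: [0.002, 0.008, 1.0, 0.001]
ft_force: [0.4, 0.1, 1.0]
finger_gap: -0.0003
```

```bash
python3 st.py
```

```text
19.95 [ 0.3828 -0.3035  0.279 ] toolx deg 179.05 z [ 0.0033  0.001  -1.    ] [0.36 0.15 1.  ] -0.0003058303015407993
```

Next, down to TCP z ≈ 0.226 at x ≈ 0.370.

Call:
drive_tool --targets '[[0,[-0.1,0,-0.25],[0,0,0]],[0,[-0.1,0,-0.3],[0,0,0]],[0,[-0.08,0,-0.3],[0,0,0]],[0,[0,0,-0.25],[0,0,0]],[0,[0,0,-0.1],[0,0,0]]]'

```text
clock: 20.45
ee_pos: [0.3732, -0.3038, 0.229]
tool_rot: [0.003, 0.007, 1.0, -0.0]
ft_force: [-0.6, 0.3, 1.2]
finger_gap: 0.0002
```

```bash
python3 st.py
```

```text
20.45 [ 0.3732 -0.3038  0.229 ] toolx deg 179.19 z [ 5.6e-03 -6.0e-04 -1.0e+00] [-0.57  0.26  1.23] 0.0001909956618195045
```

Call:
drive_tool --targets '[[0,[-0.05,0,-0.12],[0,0,0]]]'

```text
clock: 20.55
ee_pos: [0.372, -0.3039, 0.2241]
tool_rot: [0.003, 0.007, 1.0, -0.001]
ft_force: [2.4, 3.3, 28.0]
finger_gap: -0.0002
```

Call:
drive_tool --targets '[[0,[0,0,-0.08],[0,0,0]]]'

```text
clock: 20.65
ee_pos: [0.3721, -0.3043, 0.2239]
tool_rot: [0.003, 0.007, 1.0, 0.0]
ft_force: [-11.1, 9.1, 46.6]
finger_gap: 0.0004
```

Call:
drive_tool --targets '[[0,[0,0,-0.06],[0,0,0]]]'

```text
clock: 20.75
ee_pos: [0.372, -0.3045, 0.2243]
tool_rot: [0.004, 0.007, 1.0, 0.001]
ft_force: [-6.3, 3.7, 20.2]
finger_gap: 0.0
```

It hits a hard stop at TCP 0.224, exactly the shut height (0.051+0.173). Lifting clear and checking.

Call:
drive_tool --targets '[[0,[0,0,0.3],[0,0,0]],[0,[0,0,0.6],[0,0,0]],[0,[0,0,0.8],[0,0,0]],[0,[0.1,0,0.8],[0,0,0]],[0,[0.3,0,0.8],[0,0,0]],[0,[0.3,0,0.5],[0,0,0]],[0,[0,0,0],[0,0,0]],[0,[0,0,0],[0,0,0]]]'

```text
clock: 21.55
ee_pos: [0.3993, -0.3045, 0.3832]
tool_rot: [0.005, 0.007, 1.0, 0.001]
ft_force: [0.4, -0.2, 0.5]
finger_gap: -0.0
```

```bash
python3 st.py; python3 - <<'E'
from h import *
t=np.radians(-2.5);ex=np.array([np.cos(t),np.sin(t),0]);ey=np.array([-np.sin(t),np.cos(t),0]);hg=np.array([.544,-.311,.046])
# tab (dark wood) in each view: horizontal position on shut plane z=.051 vs expected
exp=hg-.205*ex+[0,0,.005];print('expected tab',exp.round(3))
for n in('scene','side','wrist'):
    c=cam(n);save(c,'fin_'+n+'.png');u=proj(c,exp)[0];w=40 if n=='wrist' else 22
    x0,y0=(u-w).astype(int);x0=max(x0,0);y0=max(y0,0);h=cv2.cvtColor(c['img'],cv2.COLOR_RGB2HSV)[y0:y0+2*w,x0:x0+2*w]
    m=cv2.inRange(h,(0,60,20),(15,255,75));q=cv2.findContours(m,0,cv2.CHAIN_APPROX_NONE)[0]
    if q:
        k=max(q,key=cv2.contourArea);M=cv2.moments(k);p=(M['m10']/M['m00']+x0,M['m01']/M['m00']+y0);print(n,'exp px',u.round(1),'seen',np.round(p,1),cv2.contourArea(k),plane(c,[p],.05).round(3))
# bystanders vs start
for n,box in(('scene',(215,165,275,225)),('side',(140,240,270,305))):
    a=cv2.imread(f'pics/{n}0.png');b=cv2.imread(f'pics/fin_{n}.png')
    x0,y0,x1,y1=box;d=(cv2.absdiff(a,b).max(2)>60)[y0:y1,x0:x1];print(n,'changed px',d.sum())
c=cam('side')
hsv=cv2.cvtColor(c['img'],cv2.COLOR_RGB2HSV);m=cv2.inRange(hsv,(3,120,90),(14,255,255))[240:305,140:270]
for k in cv2.findContours(m,0,cv2.CHAIN_APPROX_NONE)[0]:
    if cv2.contourArea(k)>40: M=cv2.moments(k);print('terracotta px',M['m10']/M['m00']+140,M['m01']/M['m00']+240,cv2.contourArea(k))
a=cv2.imread('pics/side0.png');b=cv2.imread('pics/fin_side.png');print('cup lower diff',cv2.absdiff(a,b)[246:258,172:193].mean().round(1))
E
```

```text
21.55 [ 0.3993 -0.3045  0.3832] toolx deg 179.21 z [ 0.0092  0.0015 -1.    ] [ 0.44 -0.18  0.51] -6.16175554604031e-06
expected tab [ 0.339 -0.302  0.051]
scene exp px [319.8 306.2] seen [322.5 317.9] 2.0 [[ 0.325 -0.334  0.05 ]]
side exp px [383.8 191.1] seen [390.7 187.1] 13.5 [[ 0.339 -0.346  0.05 ]]
wrist exp px [288.  137.6] seen [264.3 123.1] 2.5 [[ 0.325 -0.325  0.05 ]]
scene changed px 245
side changed px 635
terracotta px 240.4078947368421 261.92105263157896 76.0
cup lower diff 17.5
```

```bash
python3 - <<'E'
from h import *
c=cam('wrist');im=cv2.GaussianBlur(c['img'],(3,3),0).astype(int)
t=np.radians(-2.5);ex=np.array([np.cos(t),np.sin(t),0]);ey=np.array([-np.sin(t),np.cos(t),0]);hg=np.array([.544,-.311,.046])
for nm,a,b in(('bar corner L',.190,-.098),('bar corner R',.190,.098),('tab tip L',.219,-.025),('tab tip R',.219,.025),('window edge L',.164,-.06)):
    print(nm,proj(c,hg-a*ex+b*ey+[0,0,.005])[0].round(1))
u=proj(c,hg-.177*ex+[0,0,.005])[0]; row=int(u[1])
d=np.abs(np.diff(im[row],axis=0)).sum(1);print('row',row,[(int(i),int(d[i])) for i in np.where(d>40)[0]])
for col in(200,288,380):
    d=np.abs(np.diff(im[:,col],axis=0)).sum(1);print('col',col,[(int(i),int(d[i])) for i in np.where(d>35)[0] if i<230])
s=cam('side');a0=cv2.imread('pics/side0.png')[225:265,165:205].astype(int);b0=s['img'][225:265,165:205,::-1].astype(int)
g=cv2.matchTemplate(s['img'][225:275,150:215,::-1].copy(),a0[14:36,4:32].astype(np.uint8),cv2.TM_CCOEFF_NORMED);print('cup match',cv2.minMaxLoc(g)[1],cv2.minMaxLoc(g)[3],'exp',(19,14))
E
```

```text
bar corner L [187.3 151. ]
bar corner R [386.5 156.9]
tab tip L [262.  122.3]
tab tip R [314.2 124. ]
window edge L [226.8 178.5]
row 167 [(186, 46), (187, 100), (188, 58), (382, 49), (383, 87), (384, 51), (442, 64), (444, 62), (503, 41), (504, 72), (509, 51)]
col 200 [(141, 44), (142, 93), (144, 56), (146, 113), (148, 37)]
col 288 [(81, 46), (82, 40), (91, 45), (92, 44), (122, 116), (123, 141), (124, 50), (156, 36), (180, 59), (204, 62), (205, 44), (218, 61), (219, 92), (227, 58)]
col 380 [(51, 37), (73, 38), (76, 73), (77, 118), (78, 93), (153, 78), (154, 58)]
cup match 0.8221819400787354 (19, 14) exp (19, 14)
```

The frame's edges (187/383 px), tab tip (row 122–123) and bar line up with the shut-position predictions. The round blank and the cup are at the pixels they started at. Handing in.

```bash
python3 -c "
from h import *
print(r.finish_job(), r.state()['clock'])"
```

```text
the job is handed in; nothing more can be done
the job is handed in; nothing more can be done
```

The oblong blank is in the recess and the stencil frame is shut over it. I handed the job in at about 21.7 s, with the gripper clear of everything.

- **Blank:** The first try at lowering it caught on the recess mouth with about 51 N at the wrist and tilted it roughly 4° in the grip. I backed off, levelled and re-centred it, then lowered it until it touched the floor and only then opened the fingers. A light press on its centre met resistance with its top at 37.4 mm, against 37 mm expected when fully home.
- **Frame:** I pushed it down from behind and it stopped hard at tip height 51 mm, exactly the shut height. Afterwards the tab tip and bar edges in the wrist picture were within a few pixels of where a shut frame should be.
- **Bystanders:** The round blank was at the same pixels as at the start. The cup matched at the same place but with a score of only 0.82, probably because the gripper hid part of it in the first picture.
- **Checks that gave little:** A first colour search for the tab after closing failed because its threshold was wrong, so I used edge positions instead. Small camera and odometry differences of 1–2 mm showed up while lining up the blank.

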